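# Brace the sample jar and unscrew its cap

### The arm

A 6-joint arm with a two-finger parallel gripper is mounted at the origin on the work surface. World frame = base frame: x ahead of the robot, y to its left, z up, the work surface at z = 0. Lengths are in mm, angles in rad, forces in N, time in s.
With the tool pointing down it reaches from about 275 to 825 mm from the base axis. Payload 4.9 kg.
Tool frame: the origin (TCP) lies at the very end of the fingers, on their centre line; the grasp point (between the pads) lies 19 mm behind it (bot.hold_point_z is the distance from the TCP to the grasp point, in mm); z points along the fingers, y is the line along which they close (so a half turn about z gives the same grasp; the last joint's range is limited). The gripper opens to 85 mm and grips with 20 to 120 N. Pads are 22 mm wide; open, the fingers measure 114 mm over their backs; the gripper's body (76 mm by 85 mm) begins 54 mm behind the grasp point. The pads swing forward as they close: fully open they stand 13 mm farther back than shut.
Start: joints at [-1.409, 0.326, -0.193, 1.052, 0, 1.437], TCP at [160.34, -526.127, 231.281] pointing down, gripper open.
Joint ranges: [-2.65, 2.65], [-0.97, 1.79], [-1.3, 1.35], [-1.93, 2.1], [-1.47, 1.37], [-3.14, 3.14]. Speed limits (rad/s): [2.57, 2.57, 3.14, 3.14, 3.14, 3.14].

### API

Orientations are given as a rotation vector (axis times angle).
In Python, from workcell import bot gives the robot as it stands.
- The arm moves only by the tool servo_tool, never from a script. Its argument "deltas" is a list that holds one entry, the list of rows, each a list of 5 numbers: the shift along the tool's x, y, z in m, then the turn about the tool's z in rad, then the closure, from -1 (fully open) to 1 (shut). A call has 1 to 5 rows; each row shifts and turns the commanded pose from where the row before left it, along the tool's axes as they then stand; what a row does not reach is not made up. A row lasts 1/8 s, in which the tool goes at most 62.5 mm and 10.7 degrees, less where a joint would pass 70% of its speed; a pose out of reach is approached as far as the arm can. A call with a gripper value outside its range is refused whole. The fingers move at their own pace and stop on an object; "grip_force" is the grip in N (left out, the last holds). Time passes only in rows, so rows that do not move let the fingers close. It gives the time, the measured TCP pose, the force, the opening and the grip force at its end, in the units of the state.
- bot.observe(): the state, without advancing time (a new reading comes with each control period).
- bot.camera(name): name is "side" or "top" or "wrist"; returns a dict with "image" (420x560x3 uint8, red, green, blue), "fx", "fy", "cx", "cy" (pixels), "T" (4x4, takes a point from camera to world coordinates); the wrist camera has in their place "hand_eye" (4x4, takes a point from camera to tool coordinates, whose origin is the TCP and whose axes are the flange's). Camera axes: x right, y up, looking along -z (the intrinsics and any distortion apply to the point x, -y, -z); pixel columns grow to the right and rows downward; lengths in mm; the calibration is good to about 2 mm. A picture is of the moment at which its call begins: read the wrist's pose just before it. There is no depth.
- bot.close_job(): hands the job in; it is judged then, once.
The state is a dict: "t": time; "q": joint angles; "qvel": joint speeds; "joint_efforts": joint torques, N m; "ee_pos": TCP position; "eef_rot": TCP orientation; "wrist_force": force on the tool from outside, world axes, zero at the start; "ft_torque": the same for the moment, N m; "gripper_width": finger opening in mm; "grasp_force": force on a finger pad.
Only numpy, scipy, OpenCV 4.12 (cv2) and the standard library are available. Lean on these libraries where they do the work, as an engineer would, in place of code of your own. Each camera call takes 0.05 s, during which the arm holds its last target. There are 200 camera calls.

### The job

Stand the capped square jar down in the square pocket of the bench brace so that it cannot turn, then unscrew its cap anticlockwise until it comes free, without wrenching it on past that. Lift the cap straight off and finish still holding it in the gripper, level and about 2 cm above the jar's mouth, with the jar left fully down in the brace. Leave the other labware where it stands.

Things in the scene. Friction and masses are not known exactly. Their poses are not given: they have to be found in the camera images.
- jar: Loose square amber glass jar, 0.25 to 0.45 kg: body 62 x 62 mm, 66 mm tall, then a round neck 36 mm across. Origin: centre of the underside; z up, x and y along its sides (a quarter turn seats as well). Two lug flanges on the neck hold the cap down however hard it is pulled until it is unscrewed, so the capped jar may be carried by its cap.
- jar_mouth (a point): Centre of the jar's mouth, on the rim, 92 mm above the jar's underside. The rim is a white springy seal ring that rises 2 mm when the cap is off.
- cap: Loose blue plastic screw cap, 50 g, 24 mm tall, twelve-sided, flats 58 mm apart (x axis normal to a flat, one every 30 degrees). Origin: centre of its open underside, z up; screwed on, it is 72 mm above the jar's underside, axes parallel to the jar's. Lifted 22 mm it is off the neck.
- cap_top (a point): Centre of the cap's top, 24 mm above its underside. Tight: 0.3 to 0.7 N m while it turns; a grip of 25 N or more on the flats does it, a light one slips. Anticlockwise from above, relative to the jar, the lugs hold it for the first 88 degrees; from 88 to 141 degrees (best 115) it lifts straight off; then comes a hard stop. Clockwise it is at its stop already.
- brace: Grey plastic brace fixed to the bench: block 96 x 96 mm, 40 mm tall, with a square pocket 68 x 68 mm, open at the top, mouth flared at 45 degrees to 84 x 84 mm over the top 8 mm. A steel foot strip (150 x 50 x 6 mm) sticks out along x. Origin: centre of the underside; x, y along the pocket's sides.
- brace_floor (a point): Centre of the pocket's floor, 8 mm above the bench. A jar fully down stands on it and can still turn about 6 degrees either way before the pocket stops it.
- flask: Bystander: round amber jar with label and round blue cap, 72 mm across, 125 mm tall. Origin: centre of the underside.
- beaker: Bystander: open clear beaker, 72 mm across, 90 mm tall. Origin: centre of the underside.
- tube_rack: Bystander: white tube rack 70 x 150 mm with ten closed tubes, 100 mm tall. Origin: centre of the underside; y along its length.
There are look-alikes about, which are no part of the job. Several things have the shape of the cap; the one meant has the colours described above.

How it is judged:
By the outcome, as a careful person would: the job done as asked, in the order asked, and still so for the second after the job is handed in, while the arm keeps its last pose, push and grip.
It also fails if it takes over 54 s, if anything falls off the work surface, if the arm or the gripper's body presses on something with over 40 N, if the wrist force passes 120 N, or if a joint passes its speed limit or range.

## Working session

There is one attempt and no reset: what is moved stays moved. The work goes in short steps, Python scripts to look and compute and a tool call to move; the robot and the scene stay as the last step left them, time stands still between calls to the robot, and variables do not carry over. Pictures are saved under pics/ and viewed, at most 10 in all, crops included, and the job is handed in when it is done.

Besides the shell and the picture viewer there is one more tool, called after "Call:" in YAML: its name, and indented under it one key for each argument. servo_tool: Moves the arm, as the interface text tells. Its arguments: {"type":"object","properties":{"deltas":{"type":"array"},"grip_force":{"type":"number"}},"required":["deltas"]}

```bash
mkdir -p pics; ls
python3 - <<'E'
from workcell import bot
import cv2, numpy as np
s=bot.observe(); print(s)
for n in ("top","side"):
    c=bot.camera(n); cv2.imwrite(f"pics/{n}0.png",c["image"][:,:,::-1]); np.savez(f"{n}0.npz",**c)
    print(n,{k:(np.round(v,3).tolist() if k!="image" else 0) for k,v in c.items()})
E
```

```text
pics
{'t': 0.0, 'q': array([-1.40921332e+00,  3.26914363e-01, -1.93582180e-01,  1.05197196e+00,
        3.40507825e-05,  1.43661071e+00]), 'qvel': array([-0.00101143, -0.00051499,  0.000791  ,  0.0006786 ,  0.00016018,
        0.00058884]), 'joint_efforts': array([ 1.97303365e-03, -4.43401158e+01,  2.62439346e+01,  1.54232187e-02,
        3.53813243e-05, -1.16199509e-06]), 'ee_pos': array([ 160.24805704, -525.54629603,  230.51853497]), 'eef_rot': array([-3.10564804e+00, -4.62654217e-01, -1.74920536e-05]), 'wrist_force': array([-0.51071959,  0.68940024, -0.06366309]), 'ft_torque': array([ 0.00565226, -0.02904284, -0.05884271]), 'grasp_force': 0.0, 'gripper_width': 85.26674509556995}
top {'image': 0, 'fx': 496.497, 'fy': 496.497, 'cx': 280.888, 'cy': 205.716, 'T': [[0.002, 0.997, -0.073, 524.456], [-1.0, 0.004, 0.029, 23.428], [0.029, 0.073, 0.997, 1079.792], [0.0, 0.0, 0.0, 1.0]]}
side {'image': 0, 'fx': 422.475, 'fy': 422.475, 'cx': 281.001, 'cy': 210.08, 'T': [[-0.999, 0.014, -0.037, 551.398], [-0.039, -0.501, 0.865, 702.749], [-0.006, 0.865, 0.501, 479.125], [0.0, 0.0, 0.0, 1.0]]}
```

View pics/top0.png

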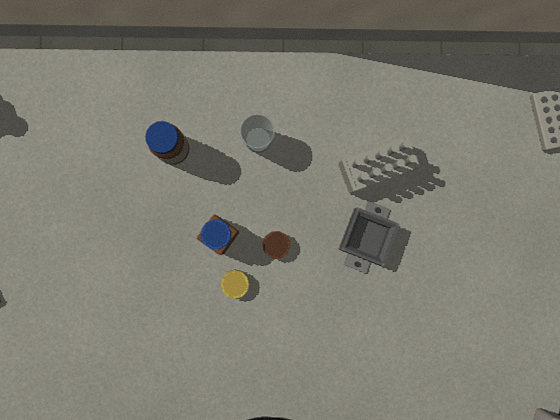

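View pics/side0.png

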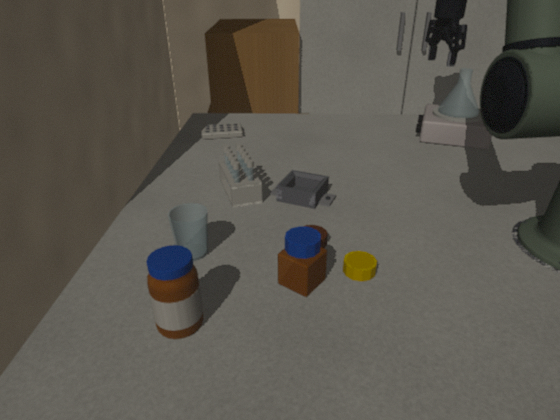

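The top view shows two blue caps: the flask's at (163,138), which is round and has a label, and the square amber jar's at (215,235), which is the target. The look-alikes are a yellow cap at (235,284) and a brown-red one at (276,245). The brace is at (372,238), and the rack at (385,165) is close to it. Next I'll measure positions and check the choice in a close crop.

```bash
cat > h.py <<'E'
import numpy as np, cv2
def ray(c,u,v,T=None):
    T=c["T"] if T is None else T
    d=np.array([(u-c["cx"])/c["fx"],-(v-c["cy"])/c["fy"],-1.]); return T[:3,3],T[:3,:3]@d
def onz(c,u,v,z,T=None):
    o,d=ray(c,u,v,T); return o+d*(z-o[2])/d[2]
def proj(c,p,T=None):
    T=c["T"] if T is None else T
    q=T[:3,:3].T@(np.asarray(p,float)-T[:3,3]); return c["cx"]+c["fx"]*q[0]/-q[2], c["cy"]-c["fy"]*q[1]/-q[2]
def blobs(mask,amin=60):
    n,l,st,ce=cv2.connectedComponentsWithStats(mask.astype(np.uint8)); return [(st[i],ce[i],l==i) for i in range(1,n) if st[i,4]>amin]
E
python3 - <<'E'
from h import *
t=dict(np.load("top0.npz")); s=dict(np.load("side0.npz"))
for nm,c in (("top",t),("side",s)):
    hsv=cv2.cvtColor(c["image"],cv2.COLOR_RGB2HSV); H,S,V=cv2.split(hsv)
    for lab,m in (("blue",(H>105)&(H<130)&(S>150)),("amber",(H<14)&(S>130)&(V>40))):
        for st,ce,l in blobs(m):
            cs,_=cv2.findContours(l.astype(np.uint8),0,2); r=cv2.minAreaRect(cs[0])
            (x,y),rad=cv2.minEnclosingCircle(cs[0])
            print(nm,lab,st,ce.round(1),"rect",np.round(r[0],1),np.round(r[1],1),round(r[2],1),"z96",onz(t,x,y,96).round(1) if nm=="top" else "", round(rad,1))
a=cv2.resize(t["image"][205:270,185:255],None,fx=8,fy=8,interpolation=cv2.INTER_CUBIC)[:520,:400]
a=cv2.resize(t["image"][205:265,190:245],None,fx=7,fy=7,interpolation=cv2.INTER_CUBIC)
b=cv2.resize(t["image"][195:279,335:412],None,fx=5,fy=5,interpolation=cv2.INTER_CUBIC)
print(a.shape,b.shape)
b=cv2.convertScaleAbs(b,alpha=1.6)
cv2.imwrite("pics/crop1.png",np.hstack([a,b])[:,:,::-1])
E
```

```text
top blue [146 122  32  32 794] [161.6 137.1] rect [161.5 137.5] [31. 31.] 90.0 z96 [733.7 232.4  96. ] 16.3
top blue [201 220  30  29 670] [215.6 234.2] rect [215.5 234. ] [28. 29.] 90.0 z96 [540.3 123.7  96. ] 14.8
top amber [263 232  27  27 329] [276.6 244.4] rect [276.4 244.6] [26.2 25.2] 76.0 z96 [519.4   4.4  96. ] 13.3
side blue [285 227  35  31 889] [302.  241.6] rect [302. 242.] [30. 34.] 90.0 z96  18.4
side blue [ 147  246   45   34 1180] [168.9 262.1] rect [169.8 262.2] [32.3 44.6] 76.0 z96  22.5
side amber [311 226  16  15  64] [321.1 231.4] rect [319.8 230.6] [18.4  7.5] 49.4 z96  9.2
side amber [278 247  48  49 654] [304.4 273.5] rect [306.7 271.5] [33.1 57.1] 49.4 z96  28.6
side amber [163 268  34  34 327] [182.7 287.2] rect [180.8 288.5] [20.  43.4] 55.5 z96  22.3
side amber [149 281  16  21 100] [156.5 291.8] rect [157.7 291.4] [17.8 14.9] 39.8 z96  10.4
side amber [161 330  19   9  62] [170.2 333.3] rect [170. 334.] [18.   7.3] 5.2 z96  9.0
(420, 385, 3) (420, 385, 3)
```

View pics/crop1.png

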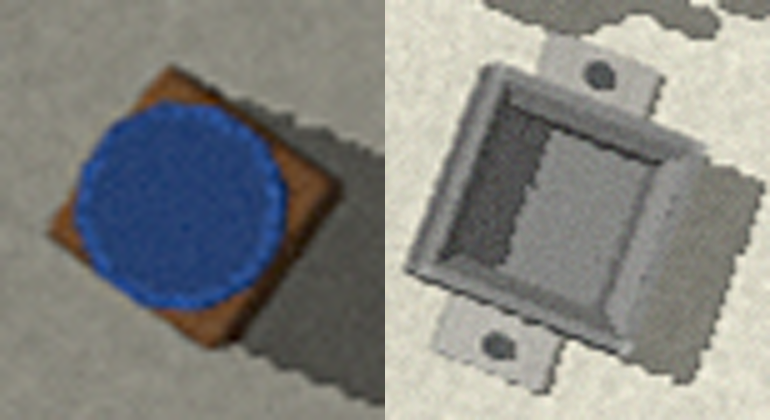

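The crop confirms it: a blue cap on a square amber body, with jar corners in the full image at about (214.6,214.4), (238.6,231.9), (220,254.7) and (197.1,238.1). The brace's upper corners are at about (356,208), (399,225), (384,265) and (340,249), and its foot holes are at (377.6,210) and (357.6,264.4).

Run:
```python
from h import *
t=dict(np.load("top0.npz")); s=dict(np.load("side0.npz"))
def show(n,P,z):
    Q=np.array([onz(t,u,v,z)[:2] for u,v in P]); e=np.roll(Q,-1,0)-Q
    print(n,Q.round(1).tolist(),"mean",Q.mean(0).round(1),"len",np.hypot(*e.T).round(1),"ang",(np.degrees(np.arctan2(e[:,1],e[:,0]))%90).round(1))
show("jar",[(214.6,214.4),(238.6,231.9),(220,254.7),(197.1,238.1)],66)
show("brace",[(356,208),(399,225),(384,265),(340,249)],40)
show("holes",[(377.6,210),(357.6,264.4)],6)
print("cap", onz(t,215.5,234.1,96))
# triangulate cap top: side image cap top ellipse approx -> check proj
c=onz(t,215.5,234.1,96); print("side proj cap_top",proj(s,c),"mid",proj(s,c-[0,0,12]))
# finer brace: floor (edges) 
H,S,V=cv2.split(cv2.cvtColor(t["image"],cv2.COLOR_RGB2HSV))
from workcell import bot
w=bot.camera("wrist"); print({k:np.round(v,3).tolist() for k,v in w.items() if k!="image"})
```

```text
jar [[580.9, 129.1], [545.4, 80.0], [499.1, 117.2], [532.6, 163.9]] mean [539.5 122.5] len [60.6 59.4 57.4 59.5] ang [54.1 51.2 54.4 54.2]
brace [[596.9, -165.3], [561.3, -256.1], [477.4, -223.1], [510.7, -130.8]] mean [ 536.6 -193.8] len [97.5 90.1 98.1 92.9] ang [68.6 68.5 70.2 68.2]
holes [[595.1, -218.7], [477.1, -173.8]] mean [ 536.1 -196.3] len [126.2 126.2] ang [69.1 69.1]
cap [540.29136371 123.72952623  96.        ]
side proj cap_top (np.float64(302.9908232668011), np.float64(235.56699015081273)) mid (np.float64(302.8456780648802), np.float64(241.6315891429134))
{'fx': 321.091, 'fy': 321.091, 'cx': 276.692, 'cy': 215.283, 'hand_eye': [[-0.001, 0.954, 0.299, 76.116], [1.0, 0.001, -0.0, 0.381], [-0.001, 0.299, -0.954, -141.658], [0.0, 0.0, 0.0, 1.0]]}
```

Call:
servo_tool:
  deltas:
    - [[0.046, -0.0425, 0, 0, -1], [0.046, -0.0425, 0, 0, -1], [0.046, -0.0425, 0, 0, -1], [0.046, -0.0425, 0, 0, -1]]
  grip_force: 60

```text
t: 0.65
ee_pos: [287.1, -308.5, 231.1]
eef_rot: [-3.107, -0.462, -0.001]
wrist_force: [0.7, 0.1, -0.3]
gripper_width: 85.4
grasp_force: 0.0
```

Call:
servo_tool:
  deltas:
    - [[0.046, -0.0425, 0, 0, -1], [0.046, -0.0425, 0, 0, -1], [0.046, -0.0425, 0, 0, -1], [0.046, -0.0425, 0, 0, -1], [0.046, -0.0425, 0, 0, -1]]

```text
t: 1.27
ee_pos: [445.0, -38.6, 231.4]
eef_rot: [3.107, 0.463, 0.001]
wrist_force: [1.1, -1.1, -0.4]
gripper_width: 85.5
grasp_force: 0.0
```

Call:
servo_tool:
  deltas:
    - [[0.046, -0.0425, 0, 0, -1], [0.046, -0.0425, 0, 0, -1], [0.046, -0.0425, 0, -0.16, -1], [0, 0, 0, -0.16, -1], [0, 0, 0, -0.16, -1]]

```text
t: 1.9
ee_pos: [538.8, 122.4, 230.5]
eef_rot: [-2.904, -1.199, 0.002]
wrist_force: [-0.1, -0.3, -0.4]
gripper_width: 85.5
grasp_force: 0.0
```

Call:
servo_tool:
  deltas:
    - [[0, 0, 0, -0.16, -1], [0, 0, 0, 0, -1], [0, 0, 0, 0, -1]]

```text
t: 2.28
ee_pos: [538.8, 121.2, 231.2]
eef_rot: [-2.805, -1.414, 0.0]
wrist_force: [-0.3, 0.1, 0.2]
gripper_width: 85.2
grasp_force: 0.0
```

```bash
cat >> h.py <<'E'
from scipy.spatial.transform import Rotation as R
from workcell import bot
def tool(s=None):
    s=s or bot.observe(); T=np.eye(4); T[:3,:3]=R.from_rotvec(s["eef_rot"]).as_matrix(); T[:3,3]=s["ee_pos"]; return T
def yaw(T): return np.degrees(np.arctan2(T[1,0],T[0,0]))
def rel(target,ya=None):
    T=tool(); print("tool xyz",T[:3,3].round(1),"yaw",yaw(T).round(1),"delta tool mm",(T[:3,:3].T@(np.array(target)-T[:3,3])).round(1), "turn", None if ya is None else round(-np.radians(ya-yaw(T)),3))
def wrist(name):
    T=tool(); w=bot.camera("wrist"); w["T"]=T@w["hand_eye"]; cv2.imwrite(f"pics/{name}.png",w["image"][:,:,::-1]); np.savez(f"{name}.npz",**w); return w
E
python3 - <<'E'
from h import *
w=wrist("w1"); rel([540,123.5,200],54); s=bot.observe(); print(s["t"],s["q"].round(3))
for p in ([540,123.5,96],[540,123.5,66]): print(proj(w,p))
H,S,V=cv2.split(cv2.cvtColor(w["image"],cv2.COLOR_RGB2HSV))
for st,ce,l in blobs((H>105)&(H<130)&(S>150),400):
    cs,_=cv2.findContours(l.astype(np.uint8),0,2); print(st,ce,cv2.minEnclosingCircle(cs[0]),onz(w,*ce,96))
E
```

```text
tool xyz [538.8 121.2 231.2] yaw 53.5 delta tool mm [ 2.5 -0.4 31.2] turn -0.009
2.325 [ 0.088  0.331 -0.186  1.054  0.     2.295]
(np.float64(275.98649041455866), np.float64(201.025044692739))
(np.float64(276.04612118160463), np.float64(193.1710361034108))
[ 243  164   65   67 3377] [275.36067516 197.66331063] ((275.04827880859375, 197.12460327148438), 33.84630584716797) [541.39430267 126.308051    96.        ]
```

View pics/w1.png

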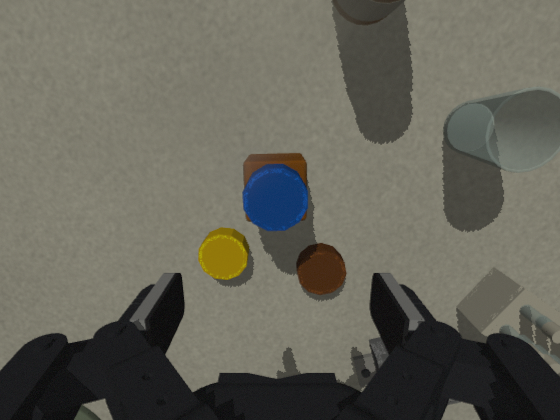

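The wrist view shows the blue cap on the amber jar at (275,198), aligned with the fingers. The yellow cap is at (223,253) and the brown one at (321,269), both clear of the fingers. I'll descend onto the cap next.

Call:
servo_tool:
  deltas:
    - [[0.004, -0.0005, 0.03, -0.009, -1], [0, 0, 0.045, 0, -1], [0, 0, 0.045, 0, -1], [0, 0, 0.03, 0, -1], [0, 0, 0.012, 0, -1]]

```text
t: 2.95
ee_pos: [539.6, 124.6, 67.5]
eef_rot: [-2.797, -1.427, 0.004]
wrist_force: [-0.2, -0.0, -0.3]
gripper_width: 85.6
grasp_force: 0.0
```

Call:
servo_tool:
  deltas:
    - [[0, 0, 0, 0, -0.2], [0, 0, 0, 0, 0.2], [0, 0, 0, 0, 1], [0, 0, 0, 0, 1], [0, 0, 0, 0, 1]]

```text
t: 3.58
ee_pos: [541.6, 125.2, 70.6]
eef_rot: [2.797, 1.43, 0.003]
wrist_force: [-1.3, 1.3, 6.3]
gripper_width: 56.6
grasp_force: 65.2
```

Call:
servo_tool:
  deltas:
    - [[0, 0, 0, 0, 1], [0, 0, -0.01, 0, 1], [0, 0, -0.03, 0, 1], [0, 0, -0.03, 0, 1], [0, 0, -0.03, 0, 1]]
  grip_force: 80

```text
t: 4.2
ee_pos: [540.3, 124.6, 170.0]
eef_rot: [-2.797, -1.429, 0.002]
wrist_force: [0.6, 0.4, -5.6]
gripper_width: 56.5
grasp_force: 86.6
```

Call:
servo_tool:
  deltas:
    - [[0, 0, 0, 0, 1], [0, 0, 0, 0, 1]]

```text
t: 4.45
ee_pos: [540.0, 124.7, 168.1]
eef_rot: [-2.797, -1.429, 0.003]
wrist_force: [0.3, 0.4, -5.0]
gripper_width: 56.1
grasp_force: 86.9
```

Run:
```python
from h import *
rel([536.3,-195.5,170],69); s=bot.observe(); print(s["t"],s["q"].round(3),s["wrist_force"],s["ft_torque"],s["gripper_width"])
```

```text
tool xyz [540.  124.7 168.1] yaw 54.1 delta tool mm [-261.6  184.6   -1.9] turn -0.26
4.45 [ 0.094  0.385 -0.276  0.911 -0.     2.291] [ 0.28273185  0.35134266 -5.01979099] [ 0.00932925  0.04177351 -0.07084459] 56.05891529074684
```

Call:
servo_tool:
  deltas:
    - [[-0.02, 0.014, 0, 0, 1], [-0.03, 0.021, 0, 0, 1], [-0.035, 0.025, 0, 0, 1], [-0.035, 0.025, 0, 0, 1], [-0.035, 0.025, 0, 0, 1]]

```text
t: 5.08
ee_pos: [537.8, -66.2, 167.2]
eef_rot: [-2.795, -1.429, 0.004]
wrist_force: [0.6, -0.6, -5.3]
gripper_width: 56.3
grasp_force: 86.7
```

Call:
servo_tool:
  deltas:
    - [[-0.035, 0.025, 0, 0, 1], [-0.035, 0.025, 0, 0, 1], [-0.025, 0.017, 0, 0, 1], [-0.012, 0.007, 0, -0.08, 1], [0, 0, 0, -0.09, 1]]

```text
t: 5.7
ee_pos: [535.0, -196.2, 166.9]
eef_rot: [-2.663, -1.661, 0.003]
wrist_force: [0.4, 0.6, -5.3]
gripper_width: 56.5
grasp_force: 86.7
```

Call:
servo_tool:
  deltas:
    - [[0, 0, 0, -0.09, 1], [0, 0, 0, 0, 1], [0, 0, 0, 0, 1], [0, 0, 0, 0, 1]]

```text
t: 6.2
ee_pos: [536.3, -195.1, 168.9]
eef_rot: [-2.589, -1.779, 0.0]
wrist_force: [0.2, 0.0, -5.1]
gripper_width: 56.5
grasp_force: 86.7
```

Run:
```python
from h import *
rel([536.3,-195.3,170],69); s=bot.observe(); print(s["t"],s["wrist_force"],s["gripper_width"])
w=wrist("w2"); c=bot.camera("top"); v=bot.camera("side")
np.savez("top2.npz",**c)
a=cv2.resize(w["image"],(400,300)); b=cv2.resize(c["image"][180:285,305:445],(400,300)); d=cv2.resize(v["image"][120:225,240:380],(400,300),interpolation=cv2.INTER_CUBIC)
cv2.imwrite("pics/m2.png",np.vstack([np.hstack([a,b]),np.hstack([d,d*0])])[:,:,::-1])
```

```text
tool xyz [ 536.3 -195.1  168.9] yaw 69.0 delta tool mm [-0.2  0.1 -1.1] turn -0.0
6.2 [ 0.1870807   0.03591433 -5.06200172] 56.47934165800489
```

View pics/m2.png

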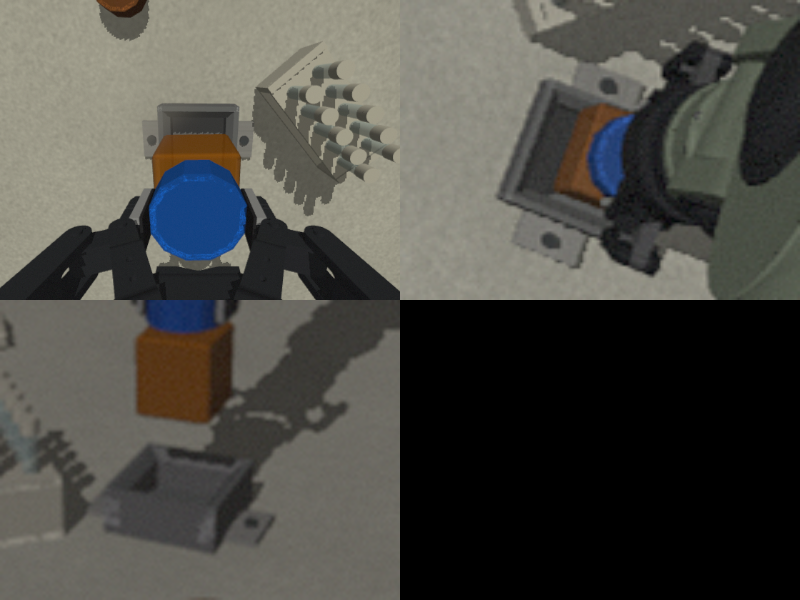

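The jar hangs square over the brace. In the wrist tile the brace holes are at (152,140) and (244,140), and the back corners are at (160,104) and (238,104). I'll check the centre from these.

Run:
```python
from h import *
w=dict(np.load("w2.npz")); k=1.4
T=tool()
for n,P,z in (("holes",[(152,140),(244,140)],6),("back top corners",[(160,104),(238,104)],40)):
    Q=np.array([onz(w,u*k,v*k,z) for u,v in P]); m=Q.mean(0); e=Q[1]-Q[0]
    print(n,Q.round(1).tolist(),m.round(1),np.hypot(*e[:2]).round(1),np.degrees(np.arctan2(e[1],e[0])).round(1),"in tool",(T[:3,:3].T@(m-T[:3,3])).round(1))
```

```text
holes [[478.2, -172.5, 6.0], [595.5, -217.7, 6.0]] [ 536.9 -195.1    6. ] 125.6 -21.1 in tool [  0.2   0.3 163.2]
back top corners [[514.2, -131.4, 40.0], [598.4, -163.9, 40.0]] [ 556.3 -147.6   40. ] 90.3 -21.1 in tool [ 51.5   1.5 129.2]
```

Call:
servo_tool:
  deltas:
    - [[0, 0, 0.02, 0, 1], [0, 0, 0.02, 0, 1], [0, 0, 0.02, 0, 1], [0, 0, 0.01, 0, 1], [0, 0, 0.006, 0, 1]]

```text
t: 6.98
ee_pos: [536.6, -195.2, 93.0]
eef_rot: [-2.588, -1.78, -0.0]
wrist_force: [-0.1, 0.2, -4.6]
gripper_width: 56.5
grasp_force: 86.8
```

Call:
servo_tool:
  deltas:
    - [[0, 0, 0.004, 0, 1], [0, 0, 0.004, 0, 1], [0, 0, 0.003, 0, 1], [0, 0, 0, 0, 1]]

```text
t: 7.48
ee_pos: [536.5, -195.3, 82.2]
eef_rot: [-2.588, -1.78, -0.0]
wrist_force: [0.5, 0.1, -5.8]
gripper_width: 56.4
grasp_force: 86.8
```

Call:
servo_tool:
  deltas:
    - [[0, 0, 0.0015, 0, 1], [0, 0, 0.0015, 0, 1], [0, 0, 0.0015, 0, 1], [0, 0, 0, 0, 1]]

```text
t: 7.98
ee_pos: [536.6, -195.3, 78.9]
eef_rot: [2.588, 1.78, 0.0]
wrist_force: [-2.9, 1.9, 5.0]
gripper_width: 56.3
grasp_force: 88.1
```

Call:
servo_tool:
  deltas:
    - [[0, 0, 0.001, 0, 1], [0, 0, 0, 0, 1], [0, 0, 0, 0, 1]]

```text
t: 8.35
ee_pos: [536.6, -195.3, 78.7]
eef_rot: [2.588, 1.78, 0.001]
wrist_force: [-3.8, 3.5, 11.4]
gripper_width: 56.3
grasp_force: 88.9
```

Run:
```python
from h import *
s=bot.observe(); print(s["t"],s["ee_pos"],s["wrist_force"],s["ft_torque"],s["q"].round(2))
v=bot.camera("side"); d=cv2.resize(v["image"][110:215,240:380],(800,600),interpolation=cv2.INTER_CUBIC)
cv2.imwrite("pics/s3.png",d[:,:,::-1])
```

```text
8.35 [ 536.58305944 -195.32201786   78.71575197] [-3.75588516  3.54287739 11.44009322] [ 0.73071902  1.0452175  -0.02056821] [-0.48  0.51 -0.34  0.72 -0.    1.46]
```

View pics/s3.png

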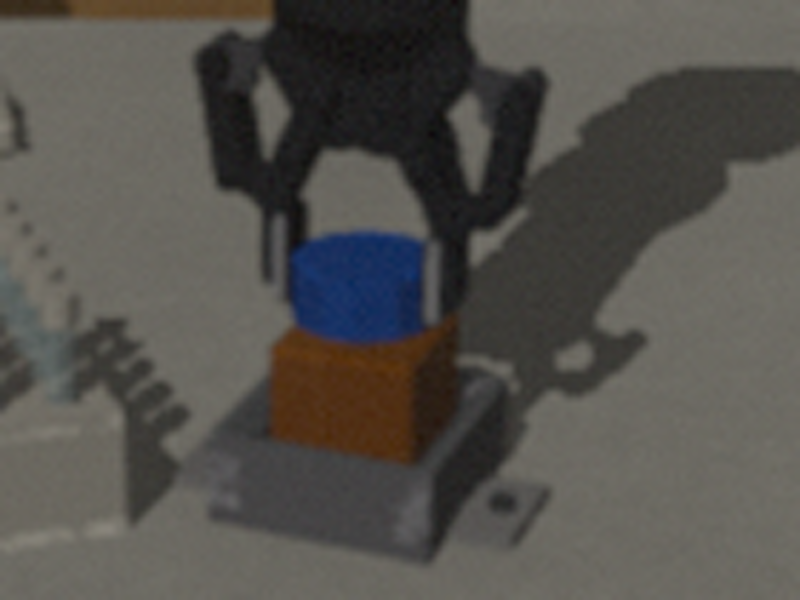

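Run:
```python
from h import *
s=dict(np.load("side0.npz")); a=np.radians(69); c=np.array([536.6,-195.2])
ex=np.array([np.cos(a),np.sin(a)]); ey=np.array([-ex[1],ex[0]])
f=lambda p:np.round((np.array(proj(s,p))-[240,110])*800/140,0)
for z in (74,77,80):
  print(z,[f([*(c+31*(i*ex+j*ey)),z]) for i in(1,-1) for j in (1,-1)], "captop",f([*c,z+30]))
print("brace top",[f([*(c+48*(i*ex+j*ey)),40]) for i in(1,-1) for j in (1,-1)])
```

```text
74 [array([410., 371.]), array([263., 345.]), array([460., 311.]), array([320., 288.])] captop [365. 259.]
77 [array([410., 364.]), array([263., 339.]), array([461., 304.]), array([320., 282.])] captop [365. 252.]
80 [array([410., 357.]), array([263., 332.]), array([461., 298.]), array([320., 275.])] captop [365. 245.]
brace top [array([434., 474.]), array([208., 432.]), array([508., 376.]), array([297., 340.])]
```

Side-view heights match a seated jar: the shoulder corners are near z=74, and the TCP is 8 mm above where it was on the bench. Now I'll unscrew.

Call:
servo_tool:
  deltas:
    - [[0, 0, 0, -0.06, 1], [0, 0, 0, -0.1, 1], [0, 0, 0, -0.12, 1], [0, 0, 0, -0.12, 1]]

```text
t: 8.9
ee_pos: [537.4, -195.6, 78.7]
eef_rot: [2.178, 2.261, 0.002]
wrist_force: [-2.0, 2.8, 8.6]
gripper_width: 56.4
grasp_force: 88.6
```

Run:
```python
from h import *
s=bot.observe(); print(s["t"],s["ee_pos"],s["wrist_force"],s["ft_torque"],yaw(tool()))
```

```text
8.9 [ 537.36273321 -195.57336263   78.70609193] [-2.0383295   2.80897441  8.59916463] [ 0.67617487  0.4640221  -0.36772172] 92.11870276719512
```

Call:
servo_tool:
  deltas:
    - [[0, 0, 0, -0.12, 1], [0, 0, 0, -0.12, 1], [0, 0, 0, -0.12, 1], [0, 0, 0, -0.12, 1], [0, 0, 0, -0.12, 1]]

```text
t: 9.52
ee_pos: [537.1, -195.0, 78.7]
eef_rot: [1.413, 2.804, 0.002]
wrist_force: [-3.4, 3.6, 9.2]
gripper_width: 56.5
grasp_force: 88.6
```

Call:
servo_tool:
  deltas:
    - [[0, 0, 0, -0.12, 1], [0, 0, 0, -0.12, 1], [0, 0, 0, -0.12, 1], [0, 0, 0, -0.12, 1]]

```text
t: 10.02
ee_pos: [537.0, -195.1, 79.2]
eef_rot: [0.706, 3.059, 0.001]
wrist_force: [-5.0, 4.1, 16.9]
gripper_width: 56.4
grasp_force: 89.3
```

Run:
```python
from h import *
s=bot.observe(); print(s["t"],s["ee_pos"],s["wrist_force"],s["ft_torque"],yaw(tool()),s["q"].round(2))
w=wrist("w4"); cv2.imwrite("pics/w4c.png",w["image"][100:400,100:500,::-1])
```

```text
10.025 [ 536.97109578 -195.13530016   79.15036854] [-4.95258187  4.1304174  16.85630545] [ 1.08240166  1.19748158 -0.33488795] 154.01612654050234 [-0.48  0.51 -0.34  0.72  0.   -0.02]
```

View pics/w4c.png

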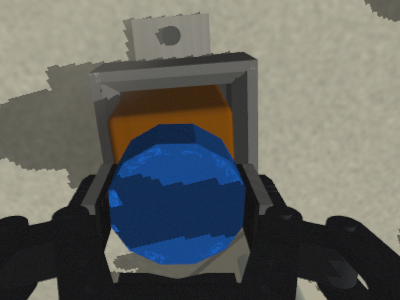

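The wrist view shows the cap's flats still square in the pads, so there is no slip. The jar is in the pocket, turned a few degrees to its stop, so the relative turn is about 79°. About 36° more remains.

Call:
servo_tool:
  deltas:
    - [[0, 0, 0, -0.12, 1], [0, 0, 0, -0.12, 1], [0, 0, 0, -0.12, 1], [0, 0, 0, -0.12, 1], [0, 0, 0, -0.1, 1]]

```text
t: 10.7
ee_pos: [536.5, -195.1, 79.8]
eef_rot: [-0.198, 3.134, -0.001]
wrist_force: [-7.6, 5.3, 20.8]
gripper_width: 56.3
grasp_force: 89.8
```

Call:
servo_tool:
  deltas:
    - [[0, 0, 0, -0.03, 1], [0, 0, 0, 0, 1]]

```text
t: 10.95
ee_pos: [536.4, -195.1, 79.8]
eef_rot: [-0.24, 3.132, -0.001]
wrist_force: [-8.5, 3.9, 21.1]
gripper_width: 55.9
grasp_force: 89.7
```

Run:
```python
from h import *
s=bot.observe(); print(s["t"],s["ee_pos"],s["wrist_force"],s["ft_torque"],yaw(tool()),s["q"].round(2))
```

```text
10.95 [ 536.38833202 -195.12537866   79.80604814] [-8.46220071  3.94115128 21.12179033] [ 1.17415478  1.71561039 -0.11086159] -171.2249361886602 [-0.48  0.51 -0.34  0.73  0.   -0.63]
```

Call:
servo_tool:
  deltas:
    - [[0, 0, -0.002, 0, 1], [0, 0, -0.003, 0, 1], [0, 0, -0.003, 0, 1], [0, 0, 0, 0, 1]]

```text
t: 11.45
ee_pos: [536.5, -195.6, 84.9]
eef_rot: [0.24, -3.132, 0.001]
wrist_force: [-1.9, 0.2, 0.6]
gripper_width: 55.8
grasp_force: 87.2
```

Call:
servo_tool:
  deltas:
    - [[0, 0, -0.005, 0, 1], [0, 0, -0.007, 0, 1], [0, 0, -0.008, 0, 1], [0, 0, -0.008, 0, 1], [0, 0, -0.005, 0, 1]]

```text
t: 12.08
ee_pos: [537.0, -195.5, 118.7]
eef_rot: [-0.24, 3.131, -0.001]
wrist_force: [0.6, -0.5, -1.5]
gripper_width: 56.6
grasp_force: 87.2
```

Call:
servo_tool:
  deltas:
    - [[0, 0, -0.002, 0, 1], [0, 0, 0, 0, 1], [0, 0, 0, 0, 1], [0, 0, 0, 0, 1]]

```text
t: 12.58
ee_pos: [536.3, -195.2, 119.5]
eef_rot: [0.24, -3.132, -0.0]
wrist_force: [0.3, 0.1, -0.9]
gripper_width: 56.4
grasp_force: 87.2
```

Run:
```python
from h import *
s=bot.observe(); print(s["t"],s["ee_pos"],s["wrist_force"],s["ft_torque"],tool()[:3,2].round(4),s["grasp_force"],s["gripper_width"])
v=bot.camera("side"); w=wrist("w5"); t=bot.camera("top")
d=cv2.resize(v["image"][110:215,240:380],(533,400),interpolation=cv2.INTER_CUBIC)
a=cv2.resize(w["image"],(266,200)); b=cv2.resize(t["image"],(266,200))
cv2.imwrite("pics/s6.png",np.hstack([d,np.vstack([a,b])])[:,:,::-1])
```

```text
12.575 [ 536.32199767 -195.21722163  119.49457181] [ 0.31061084  0.10395613 -0.8826695 ] [ 0.02718932 -0.01652526 -0.08285828] [-5.e-04  2.e-04 -1.e+00] 87.19167271570768 56.425282379362805
```

View pics/s6.png

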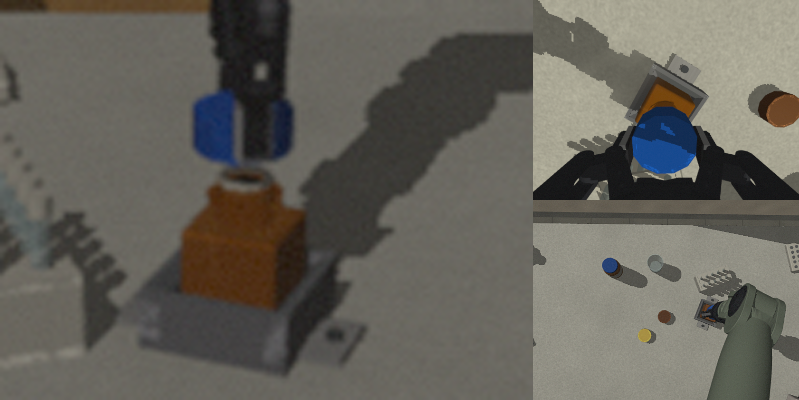

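The side view shows the jar down in the brace with its mouth at (248,178). The cap is held level above it at (243,128), and the other labware is in place.

```bash
python3 -c "
from workcell import bot
print(bot.close_job())"
```

```text
the job is handed in; nothing more can be done
None
```

The job is handed in: the jar is fully down in the brace, and its cap came free after about 114° anticlockwise and is held level about 2 cm above the mouth; no other labware was moved, and it took about 13 s of the 54 s allowed.

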